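# Knock a stuck camera module out of its cup

## Task

A camera module is stuck in the small square white cup that lies on its side. Pick the cup up, turn it mouth down over the metal tray and knock its rim on the tray's floor until the module drops out into the tray, then stand the empty cup mouth down, wholly on the cork pad. Leave the blue suction cup and the cracked phone panel where they are.

Things in the scene. Friction and masses are not known exactly. Their poses are not given: they have to be found in the camera images.
- cup_centre (a point): middle of the square white plastic cup: 48 x 48 mm outside, 50 mm from closed end to rim, walls 6 mm, closed end 5 mm, 65 to 105 g. It starts lying on a flat side, this point 24 mm above the board. x points along it, out of the mouth (roughly away from the robot at the start; rim 25 mm ahead of this point); y is across its plain side walls, good to grip; z is up at the start
- cup_mouth (a point): centre of the cup's square mouth (35 x 35 mm inside), axes as the cup's. Gripped across its side walls by a tool tilted 45 degrees from straight down, fingers pointing down and forward towards the mouth, half a turn about the tool's own pointing axis turns the lying cup's mouth straight down. Knocks push the cup back in a weak grip: hold it firmly (about 100 N)
- module_centre (a point): middle of the stuck twin-lens camera module, a dark block 34 x 34 x 18 mm, 30 g, 9 to 11 mm behind the cup's middle while stuck. Two springy catches in the cup hold it with about 1.3 times its weight: smooth moves do not free it; a smart knock of the downturned rim on the tray (0.2 to 0.3 m/s at contact) does; if not, knock again, faster. Then it stays in the tray as the cup is raised
- tray: fixed shallow square aluminium tray, 150 x 150 mm outside, 16 mm high, wall and floor 3 mm thick; origin at the centre of its underside on the board, x and y along its sides
- pad: fixed square cork pad, 110 x 110 mm, 6 mm thick; origin at the centre of its underside on the board
- sucker: blue hard suction cup, 48 mm across, 38 mm high, standing; origin at the centre of its underside; a bystander
- panel: cracked black phone back panel lying flat, 150 x 72 x 5 mm, long along its x; origin at the centre of its underside; a bystander
Not all that is in view belongs to the job. Several things look just like the part that bears cup_centre: the one meant starts farthest from the robot's base.

How it is judged:
By the outcome, as a careful person would: the job done as asked, in the order asked, and still so for the second after the job is handed in, with the robot touching nothing.
It also fails if it takes over 51 s, if anything falls off the work surface, if the arm or the gripper's body presses on something with over 40 N, if the wrist force passes 120 N, or if a joint passes its speed limit or range.

## Robot

A 6-joint arm with a two-finger parallel gripper is mounted at the origin on the work surface. World frame = base frame: x ahead of the robot, y to its left, z up, the work surface at z = 0. Lengths are in mm, angles in rad, forces in N, time in s.
With the tool pointing down it reaches from about 375 to 925 mm from the base axis. Payload 5.7 kg.
Tool frame: the origin (TCP) lies at the very end of the fingers, on their centre line; the grasp point (between the pads) lies 19 mm behind it; z points along the fingers, y is the line along which they close (so a half turn about z gives the same grasp; the last joint's range is limited). The gripper opens to 88 mm and grips with 3 to 60 N. Pads are 20 mm wide; open, the fingers measure 115 mm over their backs; the gripper's body (75 mm by 178 mm) begins 61 mm behind the grasp point.
Start: joints at [1.201, 0.359, 1.51, -0, 1.272, -0.115], TCP at [151.225, 580.597, 222.623] pointing down, gripper open.
Joint ranges: [-2.97, 2.97], [-1.01, 2.36], [0.21, 2.38], [-0.96, 4.11], [0.2, 2.71], [-2.98, 2.98]. Speed limits (rad/s): [2.39, 2.39, 3.14, 3.14, 3.14, 3.14].

## Interface

Orientations are given as a unit quaternion [w, x, y, z].
In Python, from cell import bot, optics gives the robot as it stands.
- The arm moves only by the tool arm_command, never from a script. Its argument "series" is a list of rows, each a list of 6 numbers: the shift along the tool's x, y, z scaled (see below), then the turn, a rotation vector about the tool's x, y, z scaled (see below). In form: [[x, y, z, rx, ry, rz], ...]. A call has exactly 5 rows; each row shifts and turns the commanded pose from where the row before left it, along the tool's axes as they then stand; what a row does not reach is not made up. The controller multiplies each number of a shift by 500 mm and each number of a turn by pi rad. A row lasts 1/12 s, in which the tool goes at most 41.7 mm and 7.16 degrees, less where a joint would pass 70% of its speed; a pose out of reach is approached as far as the arm can. A call with a number of a shift or a turn outside -1 to 1 is refused whole. A call with a gripper value outside its range is refused whole. "claw" is the closure in counts, from 0 (fully open) to 255 (shut), set as the call begins (left out, the last holds). The fingers move at their own pace and stop on an object; the grip force is fixed at half the most. Time passes only in rows, so rows that do not move let the fingers close, or fill a call up. It gives the time, the measured TCP pose, the force, the opening and the grip force at its end, in the units of the state.
- bot.read_state(): the state, without advancing time (a new reading comes with each control period).
- optics.get_image(name): name is "scene" or "top"; returns a dict with "img" (420x560x3 uint8, red, green, blue), "range_z" (420x560 float32, mm along the optical axis (not along the pixel's ray), 0 where there is no reading), "mtx" (3x3 intrinsics, pixels), "R" (3x3) and "t" (3): a world point X has camera coordinates R X + t. Camera axes: x right, y down, z forward; pixel columns grow to the right and rows downward; lengths in mm; the calibration is good to about 2 mm. A picture is of the moment at which its call begins.
- bot.finish_job(): hands the job in; it is judged then, once.
The state is a dict: "time": time; "joint_pos": joint angles; "joint_vel": joint speeds; "joint_efforts": joint torques, N m; "tcp_pos": TCP position; "tool_rot": TCP orientation; "force": force on the tool from outside, world axes, zero at the start; "ft_torque": the same for the moment, N m; "width": opening from 0.0 (shut) to 1.0 (fully open); "gripper_force": force on a finger pad.
Only numpy, scipy, OpenCV 4.12 (cv2) and the standard library are available. Lean on these libraries where they do the work, as an engineer would, in place of code of your own. Each camera call takes 0.05 s, during which the arm holds its last target. There are 200 camera calls.

## Working session

There is one attempt and no reset: what is moved stays moved. The work goes in short steps, Python scripts to look and compute and a tool call to move; the robot and the scene stay as the last step left them, time stands still between calls to the robot, and variables do not carry over. Pictures are saved under pics/ and viewed, at most 10 in all, crops included, and the job is handed in when it is done.

Besides the shell and the picture viewer there is one more tool, called after "Call:" as name(argument=value, ...) on one line, values as JSON. arm_command: Moves the arm, as the interface text tells. Shifts and turns lie within -1 to 1; 1 stands for 500 mm of shift or pi rad of turn. Its arguments: {"type":"object","properties":{"series":{"type":"array"},"claw":{"type":"number"}},"required":["series"]}

```bash
ls; mkdir -p pics
python3 - <<'E'
from cell import bot, optics
import cv2, numpy as np
for n in ("scene","top"):
    d=optics.get_image(n); cv2.imwrite(f"pics/{n}0.png",d["img"][:,:,::-1]); np.savez(f"{n}0.npz",**d)
s=bot.read_state(); print(s)
E
```

```text
pics
{'time': 0.1, 'joint_pos': array([ 1.20090344e+00,  3.59435907e-01,  1.51127606e+00, -4.26365687e-05,
        1.27248697e+00, -1.15092690e-01]), 'joint_vel': array([-0.0003167 , -0.00294661, -0.00167029,  0.00035099,  0.00058905,
       -0.00079547]), 'joint_efforts': array([ 1.64958368e-05, -5.16347086e+01, -2.71405470e+01,  6.76302309e-02,
        2.75652681e-02, -8.42681743e-06]), 'tcp_pos': array([151.03384038, 580.06709968, 221.91021881]), 'tool_rot': array([-1.73077583e-04,  1.27049474e-01,  9.91896056e-01, -7.84536638e-04]), 'force': array([-0.15332028, -1.23008233, -0.51308918]), 'ft_torque': array([ 0.00952405, -0.03879068, -0.03669582]), 'gripper_force': 0.0, 'width': 0.998924401089272}
```

View pics/top0.png

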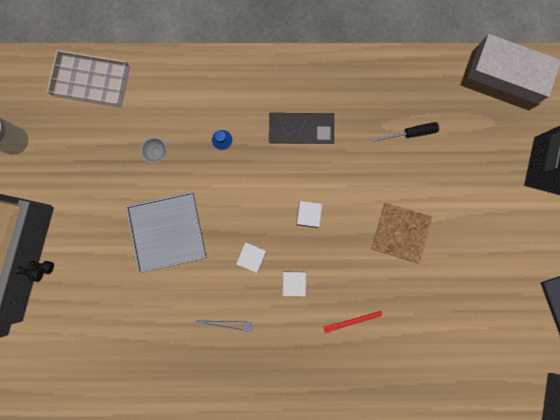

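View pics/scene0.png

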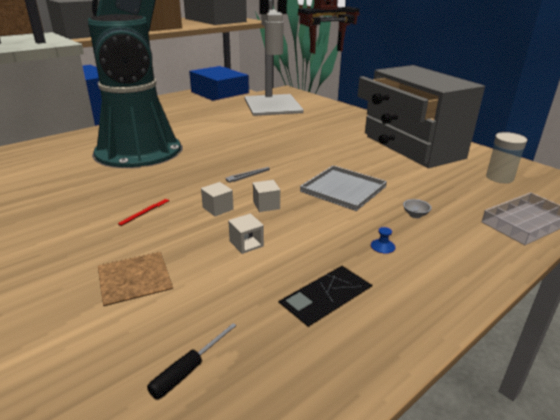

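The top view shows three white cups at (310,214), (251,257) and (294,284). The tray is at (167,232), the pad at (402,233), the sucker at (222,139) and the panel at (302,128). In the scene view, the cup at (247,233) shows its mouth. Next I'll measure them.

```bash
cat > h.py <<'E'
import numpy as np, cv2
def cloud(d):
    K=d["mtx"]; z=d["range_z"].astype(float); v,u=np.mgrid[:z.shape[0],:z.shape[1]]
    c=np.stack([(u-K[0,2])/K[0,0]*z,(v-K[1,2])/K[1,1]*z,z],-1)
    return (c-d["t"])@d["R"]
E
python3 - <<'E'
from h import *
np.set_printoptions(precision=1,suppress=True)
d=dict(np.load("top0.npz")); P=cloud(d)
print("cam",-d["R"].T@d["t"],d["mtx"][0,0])
for n,(u,v) in dict(A=(310,214),B=(251,257),C=(294,284),tray=(167,232),pad=(402,233),suck=(222,139),panel=(302,128),board=(340,260),bowl=(153,150)).items(): print(n,P[v,u],np.hypot(*P[v,u][:2]))
def rect(n,box,m):
    u0,u1,v0,v1=box; Q=P[v0:v1,u0:u1][m[v0:v1,u0:u1]]
    r=cv2.minAreaRect(Q[:,:2].astype(np.float32)); print(n,len(Q),np.array(r[0]),np.array(r[1]),r[2],"z",np.median(Q[:,2]))
Z=P[...,2]
for n,b in dict(A=(292,330,195,235),B=(232,270,240,275),C=(277,312,268,300)).items(): rect(n,b,(Z>38)&(Z<60))
rect("tray",(115,215,185,280),(Z>10)&(Z<25))
rect("traywide",(115,215,185,280),(Z>2)&(Z<25))
im=d["img"].astype(int)
hsv=cv2.cvtColor(d["img"],cv2.COLOR_RGB2HSV)
rect("pad",(365,440,195,270),(Z>3.5)&(Z<12))
rect("panel",(262,342,105,150),(Z>2.5)&(Z<12))
rect("sucker",(205,240,122,155),(Z>10)&(Z<50))
E
```

```text
cam [ 481.4   21.3 1010.6] 450.02195775439236
A [564.8 -48.8  48.2] 566.9020520403351
B [473.7  77.8  45. ] 480.06563500710894
C [416.6 -13.2  48. ] 416.84529614846076
tray [529.8 267.9   2.4] 593.6949560047817
pad [ 524.9 -257.3    5.8] 584.594927017291
suck [732.7 142.8  37.6] 746.449429450691
panel [765.7 -35.8   7.3] 766.5446614185587
board [ 465.7 -117.6    3.1] 480.34288339511505
bowl [715.5 302.6   7. ] 776.8484324155924
A 527 [565.5 -45.6] [48.  50.1] 82.27960205078125 z 48.47539718419801
B 537 [473.2  79. ] [48.2 49.8] 67.12712860107422 z 48.251265109326525
C 547 [417.7 -11.2] [46.7 48.2] 89.7092056274414 z 48.45038526083274
tray 474 [529.8 270. ] [150.2 150.9] 12.278486251831055 z 15.653478809464175
traywide 4832 [530.9 274.2] [225.7 210.1] 89.87353515625 z 3.89792752316228
pad 2378 [ 526.7 -257. ] [167.9 165.6] 87.37609100341797 z 6.279598295112131
panel 2104 [769.5 -35.3] [182.2 103.8] 89.91925811767578 z 5.388123369714686
sucker 166 [740.8 146.3] [30.2 35.6] 70.68478393554688 z 36.83377109058618
```

Cup A is the farthest at 567 mm, and its mouth faces +x with yaw about -7.7°. I'll move above it with the tool down, then yaw and tilt.

Call:
arm_command(series=[[-0.0572,-0.0499,0,0,0,0],[-0.0572,-0.0499,0,0,0,0],[-0.0572,-0.0499,0,0,0,0],[-0.0572,-0.0499,0,0,0,0],[-0.0572,-0.0499,0,0,0,0]], claw=0)

```text
time: 0.52
tcp_pos: [258.5, 422.1, 222.3]
tool_rot: [-0.0, 0.127, 0.992, -0.0]
force: [0.2, 0.7, 0.1]
width: 1.001
gripper_force: 0.0
```

Call:
arm_command(series=[[-0.0572,-0.0499,0,0,0,0],[-0.0572,-0.0499,0,0,0,0],[-0.0572,-0.0499,0,0,0,0],[-0.0572,-0.0499,0,0,0,0],[-0.0572,-0.0499,0,0,0,0]])

```text
time: 0.93
tcp_pos: [365.5, 265.3, 222.5]
tool_rot: [-0.0, 0.127, 0.992, -0.0]
force: [1.0, -1.2, -0.6]
width: 1.001
gripper_force: 0.0
```

Call:
arm_command(series=[[-0.0572,-0.0499,0,0,0,0],[-0.0572,-0.0499,0,0,0,0],[-0.0572,-0.0499,0,0,0,0],[-0.0572,-0.0499,0,0,0,0],[-0.0572,-0.0499,0,0,0,0]])

```text
time: 1.35
tcp_pos: [472.5, 108.5, 222.5]
tool_rot: [-0.0, 0.127, 0.992, -0.0]
force: [0.7, -0.1, 0.8]
width: 1.001
gripper_force: 0.0
```

Call:
arm_command(series=[[-0.0572,-0.0499,0,0,0,0],[-0.0572,-0.0499,0,0,0,0],[-0.0572,-0.0499,0,0,0,0],[-0.0572,-0.0499,0,0,0,0],[-0.0572,-0.0499,0,0,0,0]])

```text
time: 1.77
tcp_pos: [579.4, -48.2, 222.3]
tool_rot: [-0.0, 0.127, 0.992, 0.0]
force: [0.9, 0.2, 1.0]
width: 1.001
gripper_force: 0.0
```

Call:
arm_command(series=[[0,0,0,0,0,-0.0383],[0,0,0,0,-0.0357,0],[0,0,0,0,-0.0357,0],[0,0,0,0,-0.0357,0],[0,0,0,0,-0.0357,0]])

```text
time: 2.18
tcp_pos: [579.1, -46.8, 223.3]
tool_rot: [0.225, 0.066, 0.972, -0.015]
force: [1.0, -0.1, -0.4]
width: 0.999
gripper_force: 0.0
```

Call:
arm_command(series=[[0,0,0,0,-0.0357,0],[0,0,0,0,-0.0357,0],[0,0,0,0,-0.0358,0],[0,0,0,0,0,0],[0,0,0,0,0,0]])

```text
time: 2.6
tcp_pos: [578.1, -44.5, 224.6]
tool_rot: [0.337, 0.06, 0.939, -0.013]
force: [0.4, -0.0, 0.1]
width: 1.002
gripper_force: 0.0
```

```bash
cat >> h.py <<'E'
from scipy.spatial.transform import Rotation as Ro
np.set_printoptions(precision=4,suppress=True)
def st():
    from cell import bot
    s=bot.read_state(); R=Ro.from_quat(np.roll(s["tool_rot"],-1))
    print("t",s["time"],"tcp",s["tcp_pos"],"j",s["joint_pos"],"F",s["force"],"w",s["width"]*88,"gf",s["gripper_force"])
    M=R.as_matrix(); print("x",M[:,0],"y",M[:,1],"z",M[:,2]); return s,R
def to(s,R,p,Rt=None):
    print("shift(scaled)",R.inv().apply(np.array(p)-s["tcp_pos"])/500, "turn", None if Rt is None else (R.inv()*Rt).as_rotvec()/np.pi)
E
python3 - <<'E'
from h import *
s,R=st()
a=np.radians(-7.7); c,sn=np.cos(a),np.sin(a); q=.7071
z=np.array([q*c,q*sn,-q]); y=np.array([-sn,c,0]); x=np.cross(y,z)
Rt=Ro.from_matrix(np.c_[x,y,z])
to(s,R,[579,-47.5,110],Rt); to(s,R,[579,-47.5,12.6],Rt)
# cup yaw refine: colour mask
d=dict(np.load("top0.npz")); P=cloud(d); hsv=cv2.cvtColor(d["img"],cv2.COLOR_RGB2HSV)
m=(hsv[...,1]<40)&(hsv[...,2]>150); 
m2=np.zeros(m.shape,np.uint8); m2[195:235,290:332]=m[195:235,290:332]
cs,_=cv2.findContours(m2,0,1); r=cv2.minAreaRect(max(cs,key=cv2.contourArea)); print(r)
E
```

```text
t 2.6 tcp [578.0859 -44.4679 224.5713] j [-0.2642  0.0958  2.1395  0.4339  0.2465 -2.0933] F [ 0.4132 -0.0461  0.1433] w 88.18237073506941 gf 0.0
x [-0.7655  0.104  -0.635 ] y [0.1214 0.9925 0.0163] z [ 0.6319 -0.0647 -0.7723]
shift(scaled) [ 0.1435 -0.0095  0.1785] turn [ 0.0065 -0.031  -0.0005]
shift(scaled) [ 0.2672 -0.0127  0.329 ] turn [ 0.0065 -0.031  -0.0005]
((308.9384460449219, 213.49232482910156), (22.822389602661133, 23.070457458496094), 7.125016689300537)
```

Call:
arm_command(series=[[0.0287,-0.0019,0.0357,0,0,0],[0.0287,-0.0019,0.0357,0,0,0],[0.0287,-0.0019,0.0357,0,0,0],[0.0287,-0.0019,0.0357,0,0,0],[0.0287,-0.0019,0.0357,0,0,0]])

```text
time: 3.02
tcp_pos: [580.6, -58.3, 154.6]
tool_rot: [0.325, 0.052, 0.944, 0.007]
force: [2.2, -0.5, 2.6]
width: 0.997
gripper_force: 0.0
```

```bash
cat > kin.py <<'E'
from h import *
from scipy.optimize import least_squares
# pitch chain model: yaw q1, pitch q2,q3 (from vertical), roll q4, pitch q5, roll q6, tool z along
def fk(q,p):
    ro,L1,L2,h,T,e=p
    A=Ro.from_euler("z",q[0]); B=A*Ro.from_euler("y",q[1]); C=B*Ro.from_euler("y",q[2])
    w=A.apply([ro,0,h])+B.apply([0,0,L1])+C.apply([e,0,L2])
    D=C*Ro.from_euler("z",q[3])*Ro.from_euler("y",q[4])
    E=D*Ro.from_euler("z",q[5]+np.pi/2)
    return w+D.apply([0,0,T]),E
E
python3 - <<'E'
from kin import *
s,R=st()
D=[([1.20090344,.359435907,1.51127606,-4e-5,1.27248697,-.11509],[151.03,580.07,222]),([-0.2642,0.0958,2.1395,0.4339,0.2465,-2.0933],[578.0859,-44.4679,224.5713]),(s["joint_pos"],s["tcp_pos"])]
f=lambda p:np.concatenate([fk(q,p)[0]-x for q,x in D]+[0.01*(p-np.array([0,400,400,300,250,0]))])
r=least_squares(f,[0,400,400,300,250,0]); print(r.x,f(r.x))
for q,x in D: print(fk(q,r.x)[1].as_matrix())
E
```

```text
t 3.0167 tcp [580.5649 -58.2578 154.5837] j [-0.3421  0.2464  2.1934  1.2461  0.1977 -2.9801] F [ 2.1603 -0.5033  2.5986] w 87.76899900372116 gf 0.0
x [-0.7839  0.1035 -0.6122] y [0.0945 0.9944 0.0471] z [ 0.6137 -0.0209 -0.7893]
[-420.5867 1081.7478  747.9565  422.1696  747.6483  265.9982] [ 63.9883 -25.6065  -9.9591  -1.6954 -32.0047  26.3219  -5.832    1.3208
 -16.3751  -4.2059   6.8175   3.4796   1.2217   4.9765   2.66  ]
[[-0.9677  0.252  -0.0005]
 [ 0.252   0.9677 -0.0015]
 [ 0.0001 -0.0016 -1.    ]]
[[-0.7655  0.1214  0.6319]
 [ 0.104   0.9925 -0.0647]
 [-0.635   0.0162 -0.7723]]
[[-0.7839  0.0945  0.6137]
 [ 0.1035  0.9944 -0.0209]
 [-0.6122  0.0471 -0.7893]]
```

```bash
cat > kin.py <<'E'
from h import *
from scipy.optimize import least_squares
def fk(q,p):
    ro,L1,L2,h,T,e,lat=p
    A=Ro.from_euler("z",q[0]); B=A*Ro.from_euler("y",q[1]); C=B*Ro.from_euler("y",q[2])
    w=A.apply([ro,lat,h])+B.apply([0,0,L1])+C.apply([e,0,L2])
    D=C*Ro.from_euler("z",q[3])*Ro.from_euler("y",q[4])
    return w+D.apply([0,0,T]),D*Ro.from_euler("z",q[5]+np.pi/2)
D=[([1.20090344,.359435907,1.51127606,-4e-5,1.27248697,-.11509],[151.03,580.07,222]),([-0.2642,0.0958,2.1395,0.4339,0.2465,-2.0933],[578.0859,-44.4679,224.5713]),([-0.3421,0.2464,2.1934,1.2461,.1977,-2.9801],[580.5649,-58.2578,154.5837])]
def fit(D,w=0.003):
    p0=np.array([0,400,400,250,250,0,69])
    f=lambda p:np.concatenate([fk(q,p)[0]-x for q,x in D]+[w*(p-p0)])
    r=least_squares(f,p0); return r.x,f(r.x)
E
python3 - <<'E'
from kin import *
for w in (.03,.003,.0003): print(*fit(D,w))
E
```

```text
[ 17.6694 587.6305 421.5756 265.8498 366.9992 106.6645  70.2828] [-1.4369  0.1105  0.476   0.3658 -0.2058 -1.167  -0.4346 -1.2015  0.6767
  0.5301  5.6289  0.6473  0.4755  3.51    3.1999  0.0385]
[  0.1218 610.8661 433.4655 266.1915 381.0397 111.9127  68.932 ] [-0.0282  0.0057  0.0013  0.0036 -0.015  -0.0036 -0.0073 -0.0131  0.0022
  0.0004  0.6326  0.1004  0.0486  0.3931  0.3357 -0.0002]
[ -0.0893 611.1433 433.6083 266.1943 381.2068 111.9735  68.916 ] [-0.0116  0.0042 -0.0038 -0.0008 -0.0128  0.0102 -0.0021  0.001  -0.0064
 -0.      0.0633  0.0101  0.0049  0.0394  0.0336 -0.    ]
```

Call:
arm_command(series=[[0,0,0,0,0.035,0],[0,0,0,0,0.035,0],[0,0,0,0,0.035,0],[0,0,-0.04,0,0.035,0],[0,0,-0.04,0,0.035,0]])

```text
time: 3.43
tcp_pos: [574.6, -35.7, 179.9]
tool_rot: [0.206, 0.035, 0.977, 0.042]
force: [1.0, 2.7, -0.4]
width: 0.998
gripper_force: 0.0
```

Run:
```python
from kin import *
s,R=st()
D.append((s["joint_pos"],s["tcp_pos"]))
for w in (.03,.003,.0003): print(*fit(D,w))
```

```text
t 3.4333 tcp [574.638  -35.7439 179.8553] j [-0.3089  0.2045  1.9666  0.3324  0.6143 -2.0463] F [ 0.9549  2.7161 -0.4145] w 87.79394461799646 gf 0.0
x [-0.9123  0.0858 -0.4005] y [0.051  0.994  0.0967] z [ 0.4064  0.0678 -0.9112]
[ 13.235  592.6102 424.7436 267.2636 370.8219 108.3471  70.156 ] [-1.3762 -0.084   0.1851  0.3335  0.0778 -1.0269 -0.448  -0.576   0.397
  0.2482 -0.8382  0.4292  0.3971  5.7783  0.7423  0.5179  3.6247  3.2504
  0.0347]
[ -0.0139 611.0063 433.5743 266.2636 381.1649 111.977   68.9234] [-0.0208  0.0011 -0.0142  0.0069 -0.0116 -0.0064 -0.0089  0.0031 -0.0132
  0.0029 -0.0117  0.0336 -0.      0.633   0.1007  0.0488  0.3935  0.3359
 -0.0002]
[ -0.1665 611.217  433.6756 266.25   381.2826 112.0167  68.9094] [-0.0054  0.0019 -0.016   0.003  -0.0125  0.0052 -0.0038  0.0096 -0.0183
  0.     -0.0023  0.0291 -0.      0.0634  0.0101  0.0049  0.0394  0.0336
 -0.    ]
```

```bash
cat >> kin.py <<'E'
PAR=np.array([0,611,433.6,266.25,381.2,112,68.92])
LO=np.array([-2.97,-1.01,.21,-.96,.2,-2.98]); HI=np.array([2.97,2.36,2.38,4.11,2.71,2.98])
def pose(th,az,half=0):
    # tool tilted th deg towards azimuth az; half=0: tool y = az+90deg side
    t,a=np.radians([th,az]); z=np.array([np.sin(t)*np.cos(a),np.sin(t)*np.sin(a),-np.cos(t)]); y=np.array([-np.sin(a),np.cos(a),0])*(1-2*half)
    return Ro.from_matrix(np.c_[np.cross(y,z),y,z])
def ik(p,R,seeds=None):
    out=[]
    f=lambda q:(lambda r:np.concatenate([(r[0]-p)/200,(R.inv()*r[1]).as_rotvec()]))(fk(q,PAR))
    for s4 in (0,1.5,3.1):
        for s6 in (-1.5,0,1.5):
            az=np.arctan2(p[1],p[0])-.1
            q0=np.clip([az,.3,2.,s4,.5,s6],LO+.01,HI-.01)
            r=least_squares(f,q0,bounds=(LO,HI))
            if r.cost<1e-8 and not any(np.allclose(r.x,o,atol=.01) for o in out): out.append(r.x)
    return out
E
python3 - <<'E'
from kin import *
C=np.array([565.5,-45.6,26.])
for half in (0,1):
  for th in (25,30,35,40,45,50):
    for dz in (0,150):
      R=pose(th,-7.7,half); p=C+[0,0,dz]+R.apply([0,0,19])
      print(half,th,dz,[np.round(o,2) for o in ik(p,R)])
E
```

```text
0 25 0 []
0 25 150 [array([-0.23,  0.23,  2.01,  0.09,  0.47, -1.73])]
0 30 0 []
0 30 150 [array([-0.23,  0.22,  2.08,  0.16,  0.32, -1.81])]
0 35 0 [array([-0.24,  0.6 ,  2.27,  2.96,  0.34,  1.66])]
0 35 150 []
0 40 0 [array([-0.25,  0.66,  2.33,  3.  ,  0.55,  1.6 ])]
0 40 150 []
0 45 0 []
0 45 150 [array([-0.26,  0.26,  2.3 ,  2.72,  0.22,  1.89])]
0 50 0 []
0 50 150 [array([-0.27,  0.32,  2.36,  2.89,  0.42,  1.72])]
1 25 0 []
1 25 150 [array([-0.23,  0.23,  2.01,  0.09,  0.47,  1.41])]
1 30 0 []
1 30 150 [array([-0.23,  0.22,  2.08,  0.16,  0.32,  1.33])]
1 35 0 [array([-0.24,  0.6 ,  2.27,  2.96,  0.34, -1.48])]
1 35 150 []
1 40 0 [array([-0.25,  0.66,  2.33,  3.  ,  0.55, -1.54])]
1 40 150 []
1 45 0 []
1 45 150 [array([-0.26,  0.26,  2.3 ,  2.72,  0.22, -1.25])]
1 50 0 []
1 50 150 [array([-0.27,  0.32,  2.36,  2.89,  0.42, -1.42])]
```

Run:
```python
from kin import *
def show(n,g,th,az,half):
    R=pose(th,az,half); o=ik(np.array(g)+R.apply([0,0,19]),R)
    if o: print(n,th,az,half,[(np.round(q,2),"m%.2f"%min((q-LO).min(),(HI-q).min())) for q in o])
for th in (37,39): 
  for dz in (0,30,60): show("pick%d"%dz,[565.5,-45.6,26+dz],th,-7.7,1)
for dz,th in ((30,41),(60,44),(90,47),(120,50)): show("pick%d"%dz,[565.5,-45.6,26+dz],th,-7.7,1)
for az in range(-180,180,30):
  a=az
  for dz in (0,80):
    show("tray%d"%dz,[530,270,28+dz],51,a,0); show("pad%d"%dz,[526,-257,31+dz],51,a,0)
```

```text
pick0 37 -7.7 1 [(array([-0.25,  0.62,  2.3 ,  2.98,  0.42, -1.51]), 'm0.08')]
pick30 37 -7.7 1 [(array([-0.25,  0.53,  2.28,  2.93,  0.33, -1.46]), 'm0.10')]
pick60 37 -7.7 1 [(array([-0.25,  0.45,  2.27,  2.84,  0.23, -1.37]), 'm0.03')]
pick0 39 -7.7 1 [(array([-0.25,  0.65,  2.32,  2.99,  0.51, -1.53]), 'm0.06')]
pick30 39 -7.7 1 [(array([-0.25,  0.56,  2.31,  2.96,  0.41, -1.49]), 'm0.07')]
pick60 39 -7.7 1 [(array([-0.25,  0.47,  2.29,  2.9 ,  0.3 , -1.43]), 'm0.09')]
pick30 41 -7.7 1 [(array([-0.25,  0.58,  2.34,  2.98,  0.49, -1.52]), 'm0.04')]
pick60 44 -7.7 1 [(array([-0.26,  0.53,  2.36,  2.97,  0.51, -1.51]), 'm0.02')]
pick90 47 -7.7 1 [(array([-0.26,  0.47,  2.38,  2.96,  0.53, -1.5 ]), 'm0.00')]
tray0 51 -180 0 [(array([0.24, 1.05, 1.03, 0.2 , 1.92, 1.79]), 'm0.79')]
pad0 51 -180 0 [(array([-0.39,  1.04,  1.06, -0.31,  1.88,  1.22]), 'm0.65')]
tray80 51 -180 0 [(array([0.24, 0.96, 1.03, 0.21, 2.02, 1.81]), 'm0.69')]
pad80 51 -180 0 [(array([-0.39,  0.95,  1.05, -0.33,  1.97,  1.19]), 'm0.63')]
tray0 51 -150 0 [(array([ 0.41,  1.08,  0.97, -0.1 ,  1.98,  1.46]), 'm0.73')]
[... 1989 characters left out ...]
, 'm0.50')]
pad80 51 90 0 [(array([-0.89,  0.84,  1.33,  0.52,  1.72,  2.13]), 'm0.85')]
tray0 51 120 0 [(array([-0.06,  0.88,  1.55,  0.72,  1.37,  2.16]), 'm0.82')]
pad0 51 120 0 [(array([-0.73,  1.03,  1.1 ,  0.26,  1.87,  1.85]), 'm0.84')]
tray80 51 120 0 [(array([-0.06,  0.76,  1.55,  0.71,  1.47,  2.24]), 'm0.74')]
pad80 51 120 0 [(array([-0.73,  0.93,  1.09,  0.27,  1.97,  1.88]), 'm0.74')]
tray0 51 150 0 [(array([0.08, 0.98, 1.25, 0.46, 1.7 , 2.04]), 'm0.94')]
pad0 51 150 0 [(array([-0.56,  1.06,  1.  , -0.03,  1.97,  1.54]), 'm0.74')]
tray80 51 150 0 [(array([0.08, 0.88, 1.24, 0.47, 1.79, 2.09]), 'm0.89')]
pad80 51 150 0 [(array([-0.56,  0.98,  0.99, -0.03,  2.07,  1.54]), 'm0.64')]
```

Tilting forward runs into the wrist limits: joint 5 is near-singular and joint 3 is at its range. Tilting back toward the robot leaves plenty of margin. So I'll pick the cup with the tool straight down, yaw it half a turn, set it down and regrip tilted toward the robot. First I'll check feasibility and work out the shifts.

Run:
```python
from kin import *
def show(n,g,th,az,half):
    R=pose(th,az,half); o=ik(np.array(g)+R.apply([0,0,19]),R)
    print(n,th,az,half,[(np.round(q,2),"m%.2f"%min((q-LO).min(),(HI-q).min())) for q in o])
A=[565.5,-45.6,26]
for dz in (0,150):
  A[2]=26+dz
  show("down",A,0,-7.7,0); show("downturned",A,0,172.3,0); show("regrip",A,45,172.3,0); show("half",A,45,172.3,1)
for az in (172.3,-155):
  for dz in (0,80): show("tray",[530,270,28+dz],45,az,1); show("pad",[526,-257,31+dz],45,az,1)
s,R=st(); Rt=pose(0,-7.7,0); print((R.inv()*Rt).as_rotvec()/np.pi)
s2=dict(s); to(s,Rt,[565.5,-45.6,100]); to(s,Rt,[565.5,-45.6,6])
```

```text
down 0 -7.7 0 [(array([-0.2 ,  0.59,  1.78,  0.  ,  0.78, -1.64]), 'm0.58')]
downturned 0 172.3 0 [(array([-0.2 ,  0.59,  1.78,  0.  ,  0.78,  1.5 ]), 'm0.58')]
regrip 45 172.3 0 [(array([-0.18,  0.98,  1.14, -0.03,  1.81,  1.53]), 'm0.90')]
half 45 172.3 1 [(array([-0.18,  0.98,  1.14, -0.03,  1.81, -1.61]), 'm0.90')]
down 0 -7.7 0 [(array([-0.2 ,  0.38,  1.66, -0.  ,  1.1 , -1.64]), 'm0.72')]
downturned 0 172.3 0 [(array([-0.2 ,  0.38,  1.66,  0.  ,  1.1 ,  1.5 ]), 'm0.72')]
regrip 45 172.3 0 [(array([-0.18,  0.82,  1.08, -0.04,  2.02,  1.52]), 'm0.69')]
half 45 172.3 1 [(array([-0.18,  0.82,  1.08, -0.04,  2.02, -1.62]), 'm0.69')]
tray 45 172.3 1 [(array([ 0.21,  0.98,  1.15,  0.24,  1.76, -1.28]), 'm0.94')]
pad 45 172.3 1 [(array([-0.44,  0.99,  1.11, -0.22,  1.8 , -1.84]), 'm0.74')]
tray 45 172.3 1 [(array([ 0.21,  0.89,  1.13,  0.25,  1.87, -1.25]), 'm0.84')]
pad 45 172.3 1 [(array([-0.44,  0.9 ,  1.09, -0.23,  1.91, -1.87]), 'm0.73')]
tray 45 -155 1 [(array([ 0.38,  1.02,  1.05, -0.04,  1.86, -1.62]), 'm0.84')]
pad 45 -155 1 [(array([-0.28,  0.92,  1.28, -0.48,  1.58, -2.13]), 'm0.48')]
tray 45 -155 1 [(array([ 0.38,  0.93,  1.03, -0.04,  1.97, -1.63]), 'm0.74')]
pad 45 -155 1 [(array([-0.28,  0.83,  1.27, -0.49,  1.68, -2.18]), 'm0.47')]
t 3.4333 tcp [574.638  -35.7439 179.8553] j [-0.3089  0.2045  1.9666  0.3324  0.6143 -2.0463] F [ 0.9549  2.7161 -0.4145] w 87.79394461799646 gf 0.0
x [-0.9123  0.0858 -0.4005] y [0.051  0.994  0.0967] z [ 0.4064  0.0678 -0.9112]
[0.0358 0.1304 0.0197]
shift(scaled) [ 0.0155 -0.022   0.1597] turn None
shift(scaled) [ 0.0155 -0.022   0.3477] turn None
```

Call:
arm_command(series=[[0,0,0,0.009,0.0326,0.0049],[0,0,0,0.009,0.0326,0.0049],[0,0,0,0.009,0.0326,0.0049],[0,0,0,0.009,0.0326,0.0049],[0,0,0,0,0,0]])

```text
time: 3.85
tcp_pos: [582.5, -36.5, 183.1]
tool_rot: [0.005, 0.067, 0.998, -0.002]
force: [1.4, -0.8, 0.3]
width: 1.0
gripper_force: 0.0
```

Call:
arm_command(series=[[0.0052,-0.0073,0.04,0,0,0],[0.0052,-0.0073,0.04,0,0,0],[0.0052,-0.0073,0.04,0,0,0],[0,0,0.04,0,0,0],[0,0,0,0,0,0]])

```text
time: 4.27
tcp_pos: [565.7, -45.0, 98.3]
tool_rot: [0.003, 0.066, 0.998, 0.0]
force: [-1.5, 0.1, -0.6]
width: 1.002
gripper_force: 0.0
```

Run:
```python
from kin import *
s,R=st(); to(s,R,[565.5,-45.6,6],pose(0,-7.7,0))
```

```text
t 4.2667 tcp [565.684  -44.9754  98.3377] j [-0.2019  0.4504  1.7188  0.0015  0.9668 -1.6408] F [-1.5276  0.1111 -0.6183] w 88.17021037695024 gf 0.0
x [-0.9912  0.1324 -0.0056] y [0.1324 0.9912 0.0009] z [ 0.0057  0.0001 -1.    ]
shift(scaled) [ 0.0012 -0.0014  0.1847] turn [0.0003 0.0018 0.0005]
```

Call:
arm_command(series=[[0.001,-0.001,0.037,0,0.0018,0],[0,0,0.037,0,0,0],[0,0,0.037,0,0,0],[0,0,0.037,0,0,0],[0,0,0.036,0,0,0]])

```text
time: 4.68
tcp_pos: [569.6, -45.3, 10.1]
tool_rot: [0.004, 0.066, 0.998, 0.0]
force: [-0.1, -0.4, -1.2]
width: 1.0
gripper_force: 0.0
```

Call:
arm_command(series=[[0,0,0,0,0,0],[0,0,0,0,0,0],[0,0,0,0,0,0],[0,0,0,0,0,0],[0,0,0,0,0,0]], claw=255)

```text
time: 5.1
tcp_pos: [569.4, -44.6, 10.9]
tool_rot: [0.004, 0.066, 0.998, 0.001]
force: [-0.2, 0.3, 0.5]
width: 0.662
gripper_force: 0.0
```

Call:
arm_command(series=[[0,0,0,0,0,0],[0,0,0,0,0,0],[0,0,0,0,0,0],[0,0,0,0,0,0],[0,0,0,0,0,0]])

```text
time: 5.52
tcp_pos: [569.0, -44.7, 10.5]
tool_rot: [0.003, 0.065, 0.998, 0.001]
force: [-0.9, -1.4, 7.3]
width: 0.542
gripper_force: 30.0
```

Call:
arm_command(series=[[0,0,-0.03,0,0,0],[0,0,-0.03,0,0,0],[0,0,-0.03,0,0,0],[0,0,-0.03,0,0,0],[0,0,0,0,0,0.0385]])

```text
time: 5.93
tcp_pos: [569.7, -44.7, 72.2]
tool_rot: [0.004, 0.125, 0.992, 0.001]
force: [-0.3, 1.1, -0.7]
width: 0.546
gripper_force: 30.0
```

Call:
arm_command(series=[[0,0,0,0,0,0.0385],[0,0,0,0,0,0.0385],[0,0,0,0,0,0.0385],[0,0,0,0,0,0.0385],[0,0,0,0,0,0.0385]])

```text
time: 6.35
tcp_pos: [567.6, -44.3, 69.5]
tool_rot: [0.001, 0.418, 0.908, 0.002]
force: [-1.0, -0.0, -0.3]
width: 0.545
gripper_force: 30.0
```

Call:
arm_command(series=[[0,0,0,0,0,0.0385],[0,0,0,0,0,0.0385],[0,0,0,0,0,0.0385],[0,0,0,0,0,0.0385],[0,0,0,0,0,0.0385]])

```text
time: 6.77
tcp_pos: [567.6, -44.3, 69.4]
tool_rot: [0.001, 0.67, 0.743, 0.002]
force: [0.3, 0.5, -0.9]
width: 0.546
gripper_force: 30.0
```

Call:
arm_command(series=[[0,0,0,0,0,0.0385],[0,0,0,0,0,0.0385],[0,0,0,0,0,0.0385],[0,0,0,0,0,0.0385],[0,0,0,0,0,0.0385]])

```text
time: 7.18
tcp_pos: [567.6, -44.3, 69.4]
tool_rot: [-0.0, 0.86, 0.51, 0.002]
force: [-0.5, -1.0, -1.6]
width: 0.546
gripper_force: 30.0
```

Call:
arm_command(series=[[0,0,0,0,0,0.0385],[0,0,0,0,0,0.0385],[0,0,0,0,0,0.0385],[0,0,0,0,0,0.0385],[0,0,0,0,0,0.0385]])

```text
time: 7.6
tcp_pos: [567.6, -44.3, 69.4]
tool_rot: [-0.001, 0.973, 0.23, 0.002]
force: [-0.6, -0.3, -1.3]
width: 0.546
gripper_force: 30.0
```

Call:
arm_command(series=[[0,0,0,0,0,0.0385],[0,0,0,0,0,0.0385],[0,0,0,0,0,0.0385],[0,0,0,0,0,0.0385],[0,0,0,0,0,0.0375]])

```text
time: 8.02
tcp_pos: [567.6, -44.3, 69.4]
tool_rot: [-0.002, 0.998, -0.069, 0.002]
force: [-1.6, 0.4, -1.4]
width: 0.545
gripper_force: 30.0
```

Run:
```python
from kin import *
s,R=st(); to(s,R,[569,-44.7,10.5],pose(0,172.3,0))
```

```text
t 8.0167 tcp [567.6218 -44.2836  69.41  ] j [-0.2016  0.4932  1.7358  0.0045  0.9091  1.5036] F [-1.6429  0.3906 -1.3723] w 47.98722414652659 gf 29.987115561962128
x [ 0.9906 -0.1367  0.0036] y [-0.1367 -0.9906 -0.0033] z [ 0.004   0.0028 -1.    ]
shift(scaled) [0.0024 0.0008 0.1178] turn [-0.0011 -0.0012 -0.0009]
```

Call:
arm_command(series=[[0,0,0.036,0,0,0],[0,0,0.036,0,0,0],[0,0,0.03,0,0,0],[0,0,0.014,0,0,0],[0,0,0,0,0,0]])

```text
time: 8.43
tcp_pos: [567.5, -44.0, 10.7]
tool_rot: [-0.002, 0.998, -0.066, 0.001]
force: [0.7, 0.4, -1.6]
width: 0.548
gripper_force: 30.0
```

Call:
arm_command(series=[[0,0,0,0,0,0],[0,0,0,0,0,0],[0,0,0,0,0,0],[0,0,0,0,0,0],[0,0,0,0,0,0]], claw=0)

```text
time: 8.85
tcp_pos: [568.5, -44.3, 11.9]
tool_rot: [-0.001, 0.998, -0.066, 0.002]
force: [-1.4, -0.1, -0.0]
width: 0.886
gripper_force: 0.0
```

Call:
arm_command(series=[[0,0,0,0,0,0],[0,0,0,0,0,0],[0,0,-0.07,0,0,0],[0,0,-0.07,0,0,0],[0,0,-0.07,0,0,0]])

```text
time: 9.27
tcp_pos: [566.8, -44.4, 117.1]
tool_rot: [-0.002, 0.998, -0.066, 0.001]
force: [1.4, -0.4, 0.0]
width: 1.001
gripper_force: 0.0
```

Call:
arm_command(series=[[0,0,0,0,-0.0357,0],[0,0,0,0,-0.0357,0],[0,0,0,0,-0.0357,0],[0,0,0,0,-0.0357,0],[0,0,0,0,-0.0357,0]])

```text
time: 9.68
tcp_pos: [568.7, -44.7, 117.8]
tool_rot: [-0.019, 0.959, -0.063, -0.275]
force: [0.1, 0.4, -0.2]
width: 0.999
gripper_force: 0.0
```

Call:
arm_command(series=[[0,0,0,0,-0.0357,0],[0,0,0,0,-0.0358,0],[0,0,0,0,0,0],[0,0,0,0,0,0],[0,0,0,0,0,0]])

```text
time: 10.1
tcp_pos: [567.7, -44.5, 116.6]
tool_rot: [-0.026, 0.923, -0.06, -0.379]
force: [0.1, -0.6, 0.5]
width: 1.001
gripper_force: 0.0
```

Run:
```python
from kin import *
from cell import optics
s,R=st()
Rt=pose(45,172.3,0)
d=optics.get_image("top"); cv2.imwrite("pics/top1.png",cv2.resize(d["img"][150:290,220:420,::-1],None,fx=4,fy=4)); P=cloud(d); Z=P[...,2]
m=(Z>42)&(Z<54); m[:190]=0; m[240:]=0; m[:,:285]=0; m[:,340:]=0
Q=P[m]; print(len(Q)); print(cv2.minAreaRect(Q[:,:2].astype(np.float32)))
g=np.array([566,-45.,26])
for g in (np.array([566,-45,26.]),): to(s,R,g+Rt.apply([0,0,19])+[0,0,80],Rt); to(s,R,g+Rt.apply([0,0,19]),Rt)
```

```text
t 10.1 tcp [567.7014 -44.5192 116.6203] j [-0.1785  0.8858  1.0653 -0.0338  1.9687  1.5216] F [ 0.1043 -0.6289  0.5027] w 88.11455479283353 gf 0.0
x [ 0.7059 -0.0908 -0.7025] y [-0.1306 -0.9914 -0.0031] z [-0.6962  0.094  -0.7117]
0
((0.0, 0.0), (0.0, 0.0), 0.0)
shift(scaled) [0.0124 0.0015 0.0554] turn [ 0.0001 -0.0021  0.0015]
shift(scaled) [0.1248 0.002  0.1693] turn [ 0.0001 -0.0021  0.0015]
```

View pics/top1.png

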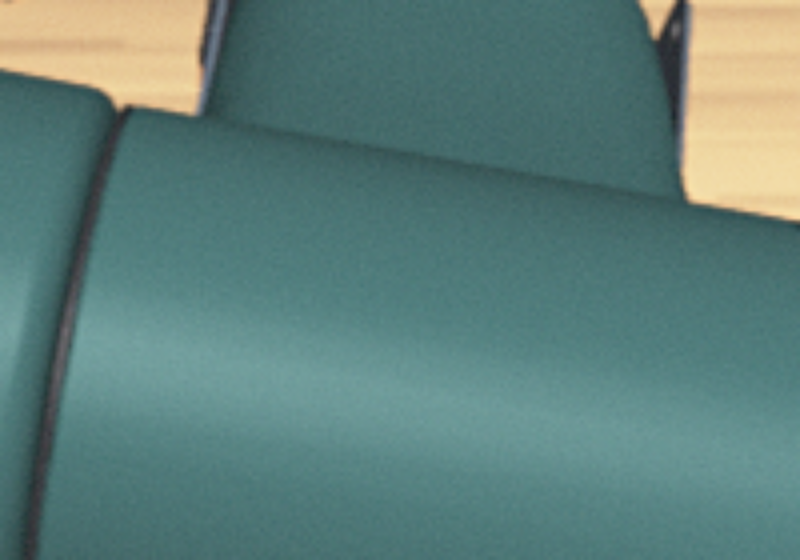

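The arm hides the cup in this crop, so I'm using dead reckoning: cup centre near (571,-43.5). I'll descend with the 45° tilt and grip.

Call:
arm_command(series=[[0.0263,-0.0004,0.0325,0,-0.002,0.0015],[0.0263,-0.0004,0.0325,0,0,0],[0.0263,-0.0004,0.0325,0,0,0],[0.0263,-0.0004,0.0325,0,0,0],[0.0263,-0.0004,0.0325,0,0,0]])

```text
time: 10.57
tcp_pos: [557.7, -42.1, 14.8]
tool_rot: [-0.025, 0.923, -0.062, -0.38]
force: [0.7, -0.2, -0.8]
width: 0.999
gripper_force: 0.0
```

Run:
```python
from kin import *
from cell import optics
s,R=st(); Rt=pose(45,172.3,0); to(s,R,np.array([571,-43.5,26.])+Rt.apply([0,0,19]),Rt)
d=optics.get_image("scene"); cv2.imwrite("pics/sc1.png",cv2.resize(d["img"][130:300,150:350,::-1],None,fx=3.5,fy=3.5))
```

```text
t 10.5667 tcp [557.6505 -42.1211  14.7981] j [-0.1778  0.9858  1.1224 -0.0317  1.8139  1.5326] F [ 0.7382 -0.1503 -0.8417] w 87.87703878844412 gf 0.0
x [ 0.7037 -0.0954 -0.704 ] y [-0.134  -0.991   0.0004] z [-0.6977  0.0941 -0.7102]
shift(scaled) [ 0.0031 -0.0008  0.0032] turn [ 0.0001 -0.0014 -0.0001]
```

View pics/sc1.png

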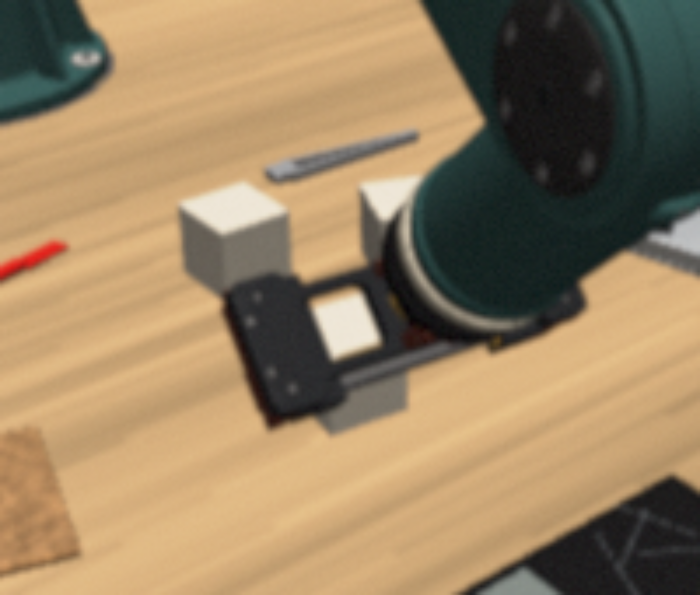

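The cup sits between the fingers, its white side at (345,325) and its closed end at (370,400). I'll close, lift, then make the half turn.

Call:
arm_command(series=[[0.0031,-0.0008,0.0032,0,0,0],[0,0,0,0,0,0],[0,0,0,0,0,0],[0,0,0,0,0,0],[0,0,0,0,0,0]], claw=255)

```text
time: 11.03
tcp_pos: [557.9, -41.8, 11.8]
tool_rot: [-0.026, 0.922, -0.062, -0.382]
force: [-0.5, -0.2, 0.1]
width: 0.662
gripper_force: 0.0
```

Call:
arm_command(series=[[0,0,0,0,0,0],[0,0,0,0,0,0],[0,0,0,0,0,0],[0,0,0,0,0,0],[0,0,0,0,0,0]])

```text
time: 11.45
tcp_pos: [557.4, -41.8, 11.0]
tool_rot: [-0.026, 0.922, -0.062, -0.383]
force: [2.6, -0.5, 5.8]
width: 0.547
gripper_force: 30.0
```

Call:
arm_command(series=[[-0.03,0,-0.03,0,0,0],[-0.03,0,-0.03,0,0,0],[-0.03,0,-0.03,0,0,0],[-0.03,0,-0.03,0,0,0],[-0.03,0,-0.03,0,0,0]])

```text
time: 11.87
tcp_pos: [557.0, -41.6, 116.7]
tool_rot: [-0.026, 0.921, -0.062, -0.383]
force: [0.4, 0.1, -1.3]
width: 0.546
gripper_force: 30.0
```

Call:
arm_command(series=[[0,0,0,0,0,-0.0385],[0,0,0,0,0,-0.0385],[0,0,0,0,0,-0.0385],[0,0,0,0,0,-0.0385],[0,0,0,0,0,-0.0385]])

```text
time: 12.28
tcp_pos: [557.0, -41.5, 115.8]
tool_rot: [-0.14, 0.897, 0.218, -0.357]
force: [-0.8, -0.1, -0.9]
width: 0.548
gripper_force: 30.0
```

Call:
arm_command(series=[[0,0,0,0,0,-0.0385],[0,0,0,0,0,-0.0385],[0,0,0,0,0,-0.0385],[0,0,0,0,0,-0.0385],[0,0,0,0,0,-0.0385]])

```text
time: 12.7
tcp_pos: [557.0, -41.6, 115.7]
tool_rot: [-0.24, 0.792, 0.475, -0.3]
force: [-1.0, 0.5, -0.6]
width: 0.545
gripper_force: 30.0
```

Call:
arm_command(series=[[0,0,0,0,0,-0.0385],[0,0,0,0,0,-0.0385],[0,0,0,0,0,-0.0385],[0,0,0,0,0,-0.0385],[0,0,0,0,0,-0.0385]])

```text
time: 13.12
tcp_pos: [557.0, -41.5, 115.7]
tool_rot: [-0.318, 0.614, 0.689, -0.215]
force: [-0.1, 0.3, -1.2]
width: 0.543
gripper_force: 30.0
```

Call:
arm_command(series=[[0,0,0,0,0,-0.0385],[0,0,0,0,0,-0.0385],[0,0,0,0,0,-0.0385],[0,0,0,0,0,-0.0385],[0,0,0,0,0,-0.0385]])

```text
time: 13.53
tcp_pos: [557.0, -41.5, 115.7]
tool_rot: [-0.368, 0.381, 0.841, -0.11]
force: [-0.0, -0.1, -0.9]
width: 0.548
gripper_force: 30.0
```

Call:
arm_command(series=[[0,0,0,0,0,-0.0385],[0,0,0,0,0,-0.0385],[0,0,0,0,0,-0.0385],[0,0,0,0,0,-0.0385],[0,0,0,0,0,-0.0385]])

```text
time: 13.95
tcp_pos: [557.0, -41.5, 115.7]
tool_rot: [-0.384, 0.113, 0.916, 0.004]
force: [0.6, -0.1, 0.1]
width: 0.542
gripper_force: 30.0
```

Call:
arm_command(series=[[0,0,0,0,0,-0.0375],[0,0,0,0,0,0],[0,0,0,0,0,0],[0,0,0,0,0,0],[0,0,0,0,0,0]])

```text
time: 14.37
tcp_pos: [557.2, -41.6, 116.3]
tool_rot: [-0.383, 0.063, 0.921, 0.025]
force: [0.7, 0.4, -0.4]
width: 0.544
gripper_force: 30.0
```

Run:
```python
from kin import *
s,R=st(); Rt=pose(45,172.3,1); to(s,R,np.array([530,270,65.])+Rt.apply([0,0,19]),Rt)
```

```text
t 14.3667 tcp [557.1614 -41.6199 116.2531] j [-0.1773  0.8771  1.0929 -0.0329  1.9585 -1.611 ] F [ 0.6936  0.3505 -0.3976] w 47.83781429896942 gf 29.999689534306526
x [-0.6989  0.097   0.7086] y [ 0.1356  0.9908 -0.0018] z [-0.7022  0.0948 -0.7056]
shift(scaled) [0.0257 0.6103 0.2076] turn [-0.     -0.0007 -0.0008]
```

Call:
arm_command(series=[[0.0117,0.061,0.0116,0,0,0],[0.0117,0.061,0.0116,0,0,0],[0.0117,0.061,0.0116,0,0,0],[0.0117,0.061,0.0116,0,0,0],[0.0117,0.061,0.0116,0,0,0]])

```text
time: 14.78
tcp_pos: [536.5, 116.2, 116.7]
tool_rot: [-0.383, 0.063, 0.921, 0.025]
force: [1.1, -0.9, -1.0]
width: 0.547
gripper_force: 30.0
```

Call:
arm_command(series=[[0.0117,0.061,0.0116,0,0,0],[0.0117,0.061,0.0116,0,0,0],[0.0117,0.061,0.0116,0,0,0],[0.0117,0.061,0.0116,0,0,0],[0.0117,0.061,0.0116,0,0,0]])

```text
time: 15.2
tcp_pos: [516.1, 273.1, 117.0]
tool_rot: [-0.383, 0.063, 0.921, 0.025]
force: [0.2, 0.1, -0.6]
width: 0.548
gripper_force: 30.0
```

Call:
arm_command(series=[[0.03,0,-0.03,0,0,0],[0.03,0,-0.03,0,0,0],[0,0,0,0,0,0],[0,0,0,0,0,0],[0,0,0,0,0,0]])

```text
time: 15.62
tcp_pos: [516.4, 271.2, 158.6]
tool_rot: [-0.383, 0.063, 0.921, 0.025]
force: [-0.1, 0.0, -1.9]
width: 0.544
gripper_force: 30.0
```

Run:
```python
from kin import *
from cell import optics
s,R=st(); Rt=pose(45,172.3,1); to(s,R,np.array([530,270,65.])+Rt.apply([0,0,19]),Rt)
d=optics.get_image("scene"); cv2.imwrite("pics/sc2.png",cv2.resize(d["img"][90:260,250:450,::-1],None,fx=3.5,fy=3.5))
```

```text
t 15.6167 tcp [516.4375 271.2308 158.5505] j [ 0.207   0.8218  1.1014  0.2596  1.964  -1.2223] F [-0.114   0.0119 -1.8882] w 47.85053743927503 gf 29.999469928443432
x [-0.6991  0.096   0.7085] y [ 0.1349  0.9909 -0.0011] z [-0.7022  0.0948 -0.7057]
shift(scaled) [-0.1518  0.0014  0.1508] turn [-0.     -0.0006 -0.0005]
```

View pics/sc2.png

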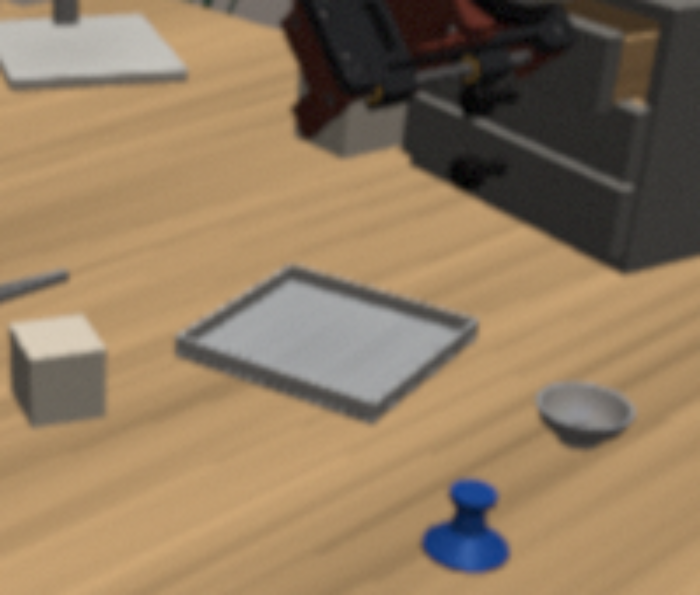

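The cup is held mouth down above the tray, with its grey sides at (350,130) in the crop. Now I'll lower it toward knock height.

Call:
arm_command(series=[[-0.04,0,0.04,0,0,0],[-0.04,0,0.04,0,0,0],[-0.04,0,0.04,0,0,0],[0,0,0,0,0,0],[0,0,0,0,0,0]])

```text
time: 16.08
tcp_pos: [514.7, 270.9, 72.9]
tool_rot: [-0.385, 0.063, 0.92, 0.025]
force: [0.4, 0.6, -0.3]
width: 0.547
gripper_force: 30.0
```

Call:
arm_command(series=[[-0.0294,0,0.0294,0,0,0],[-0.0294,0,0.0294,0,0,0],[-0.0294,0,0.0294,0,0,0],[0,0,0,0,0,0],[0,0,0,0,0,0]])

```text
time: 16.5
tcp_pos: [517.0, 271.7, 13.2]
tool_rot: [-0.382, 0.062, 0.922, 0.026]
force: [0.1, 0.6, -0.5]
width: 0.542
gripper_force: 30.0
```

Call:
arm_command(series=[[0.0294,0,-0.0294,0,0,0],[0.0294,0,-0.0294,0,0,0],[0.0294,0,-0.0294,0,0,0],[0.0294,0,-0.0294,0,0,0],[0.0294,0,-0.0294,0,0,0]])

```text
time: 16.92
tcp_pos: [516.8, 271.6, 118.9]
tool_rot: [-0.382, 0.062, 0.922, 0.026]
force: [0.0, 0.3, -1.1]
width: 0.543
gripper_force: 30.0
```

Run:
```python
from kin import *
from cell import optics
s,R=st()
d=optics.get_image("scene"); cv2.imwrite("pics/sc3.png",cv2.resize(d["img"][90:260,250:450,::-1],None,fx=3.5,fy=3.5))
```

```text
t 16.9167 tcp [516.8061 271.6288 118.8993] j [ 0.2074  0.8607  1.1221  0.2539  1.9046 -1.2398] F [ 0.022   0.3216 -1.0766] w 47.74131426826551 gf 29.99778315424919
x [-0.7005  0.0945  0.7074] y [0.134  0.991  0.0003] z [-0.701   0.095  -0.7068]
```

View pics/sc3.png

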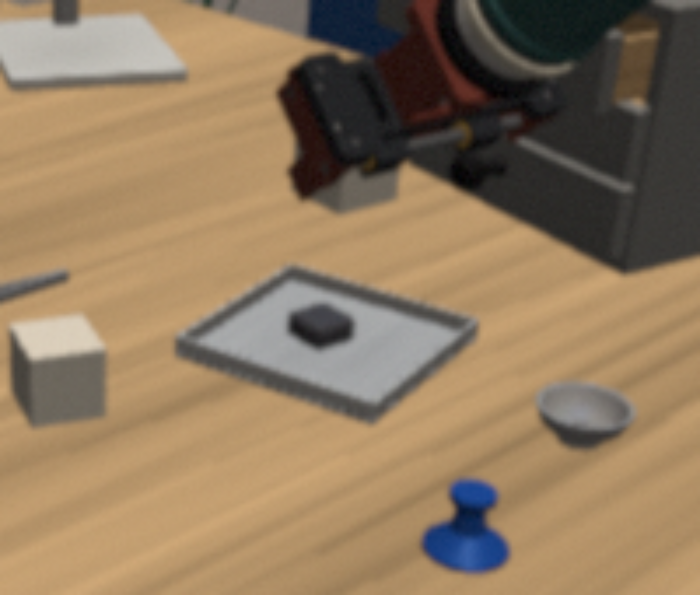

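The module lies in the tray at (320,325) and the cup is free. I'll carry the cup to the pad.

Call:
arm_command(series=[[-0.0063,-0.0697,-0.0064,0,0,0],[-0.0063,-0.0697,-0.0064,0,0,0],[-0.0063,-0.0697,-0.0064,0,0,0],[-0.0063,-0.0697,-0.0064,0,0,0],[-0.0063,-0.0697,-0.0064,0,0,0]])

```text
time: 17.38
tcp_pos: [515.5, 94.4, 117.3]
tool_rot: [-0.382, 0.062, 0.922, 0.026]
force: [-0.1, 0.0, -0.9]
width: 0.544
gripper_force: 30.0
```

Call:
arm_command(series=[[-0.0063,-0.0697,-0.0064,0,0,0],[-0.0063,-0.0697,-0.0064,0,0,0],[-0.0063,-0.0697,-0.0064,0,0,0],[-0.0063,-0.0697,-0.0064,0,0,0],[-0.0063,-0.0697,-0.0064,0,0,0]])

```text
time: 17.8
tcp_pos: [514.4, -81.5, 117.4]
tool_rot: [-0.382, 0.062, 0.922, 0.026]
force: [-0.3, 0.3, -0.3]
width: 0.545
gripper_force: 30.0
```

Call:
arm_command(series=[[-0.0063,-0.0697,-0.0064,0,0,0],[-0.0063,-0.0697,-0.0064,0,0,0],[-0.0063,-0.0697,-0.0064,0,0,0],[-0.0063,-0.0697,-0.0064,0,0,0],[-0.0063,-0.0697,-0.0064,0,0,0]])

```text
time: 18.22
tcp_pos: [513.2, -257.2, 117.7]
tool_rot: [-0.382, 0.062, 0.922, 0.026]
force: [0.6, 0.6, -0.5]
width: 0.542
gripper_force: 30.0
```

Run:
```python
from kin import *
s,R=st(); Rt=pose(45,172.3,1); to(s,R,[513.4,-255.2,30],Rt)
from cell import optics
d=optics.get_image("scene"); cv2.imwrite("pics/sc4.png",cv2.resize(d["img"][160:330,50:250,::-1],None,fx=3.5,fy=3.5))
```

```text
t 18.2167 tcp [ 513.1718 -257.2012  117.6593] j [-0.4423  0.8823  1.0757 -0.2315  1.9364 -1.8752] F [ 0.6131  0.5779 -0.4689] w 47.66287342065921 gf 29.998303893953562
x [-0.7002  0.0954  0.7076] y [ 0.1346  0.9909 -0.0004] z [-0.7012  0.0949 -0.7067]
shift(scaled) [-0.124   0.0041  0.124 ] turn [ 0.     -0.0002 -0.0002]
```

View pics/sc4.png

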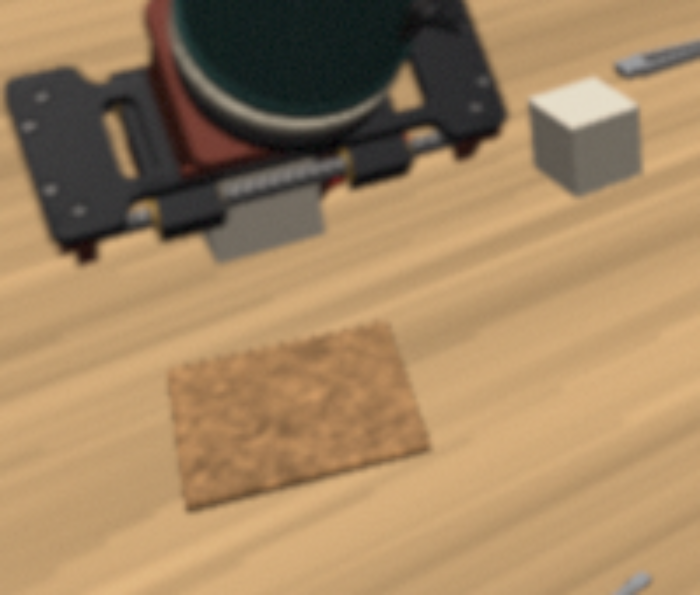

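The cup is upright, mouth down, above the pad. I'll lower it to z = 27, then creep down.

Call:
arm_command(series=[[-0.032,0.001,0.032,0,0,0],[-0.032,0.001,0.032,0,0,0],[-0.032,0.001,0.032,0,0,0],[-0.032,0.001,0.032,0,0,0],[0,0,0,0,0,0]])

```text
time: 18.68
tcp_pos: [511.4, -252.2, 22.9]
tool_rot: [-0.385, 0.062, 0.921, 0.027]
force: [-0.9, 0.2, -2.6]
width: 0.547
gripper_force: 30.0
```

Call:
arm_command(series=[[-0.0015,0,0.0015,0,0,0],[-0.0015,0,0.0015,0,0,0],[-0.0015,0,0.0015,0,0,0],[-0.0015,0,0.0015,0,0,0],[-0.0015,0,0.0015,0,0,0]])

```text
time: 19.1
tcp_pos: [513.9, -253.7, 21.8]
tool_rot: [-0.382, 0.062, 0.922, 0.025]
force: [-0.8, 0.0, -1.2]
width: 0.548
gripper_force: 30.0
```

Call:
arm_command(series=[[-0.001,0,0.001,0,0,0],[-0.001,0,0.001,0,0,0],[-0.001,0,0.001,0,0,0],[0,0,0,0,0,0],[0,0,0,0,0,0]])

```text
time: 19.52
tcp_pos: [513.1, -253.4, 18.6]
tool_rot: [-0.383, 0.062, 0.921, 0.026]
force: [0.4, 0.5, -1.3]
width: 0.543
gripper_force: 30.0
```

Call:
arm_command(series=[[-0.001,0,0.001,0,0,0],[-0.001,0,0.001,0,0,0],[0,0,0,0,0,0],[0,0,0,0,0,0],[0,0,0,0,0,0]])

```text
time: 19.93
tcp_pos: [513.1, -253.5, 17.2]
tool_rot: [-0.383, 0.062, 0.921, 0.026]
force: [-0.7, 0.6, -1.1]
width: 0.546
gripper_force: 30.0
```

Call:
arm_command(series=[[-0.001,0,0.001,0,0,0],[0,0,0,0,0,0],[0,0,0,0,0,0],[0,0,0,0,0,0],[0,0,0,0,0,0]])

```text
time: 20.35
tcp_pos: [513.2, -253.4, 16.5]
tool_rot: [-0.383, 0.062, 0.921, 0.026]
force: [-0.3, -0.4, -1.0]
width: 0.548
gripper_force: 30.0
```

Call:
arm_command(series=[[-0.001,0,0.001,0,0,0],[0,0,0,0,0,0],[0,0,0,0,0,0],[0,0,0,0,0,0],[0,0,0,0,0,0]])

```text
time: 20.77
tcp_pos: [513.2, -253.4, 15.8]
tool_rot: [-0.383, 0.062, 0.921, 0.026]
force: [-0.1, 0.2, -0.7]
width: 0.548
gripper_force: 30.0
```

Call:
arm_command(series=[[-0.001,0,0.001,0,0,0],[0,0,0,0,0,0],[0,0,0,0,0,0],[0,0,0,0,0,0],[0,0,0,0,0,0]])

```text
time: 21.18
tcp_pos: [513.2, -253.5, 15.1]
tool_rot: [-0.383, 0.062, 0.921, 0.026]
force: [0.2, -0.1, -0.1]
width: 0.549
gripper_force: 30.0
```

Run:
```python
from kin import *
from cell import optics
s,R=st()
d=optics.get_image("scene"); cv2.imwrite("pics/sc5.png",cv2.resize(d["img"][220:310,80:190,::-1],None,fx=6.5,fy=6.5,interpolation=2))
```

```text
t 21.1833 tcp [ 513.178  -253.4694   15.0993] j [-0.438   0.994   1.1054 -0.2194  1.8007 -1.8389] F [ 0.1866 -0.0657 -0.0756] w 48.2975086595393 gf 29.99783031642437
x [-0.6993  0.0948  0.7085] y [ 0.134   0.991  -0.0002] z [-0.7022  0.0948 -0.7057]
```

View pics/sc5.png

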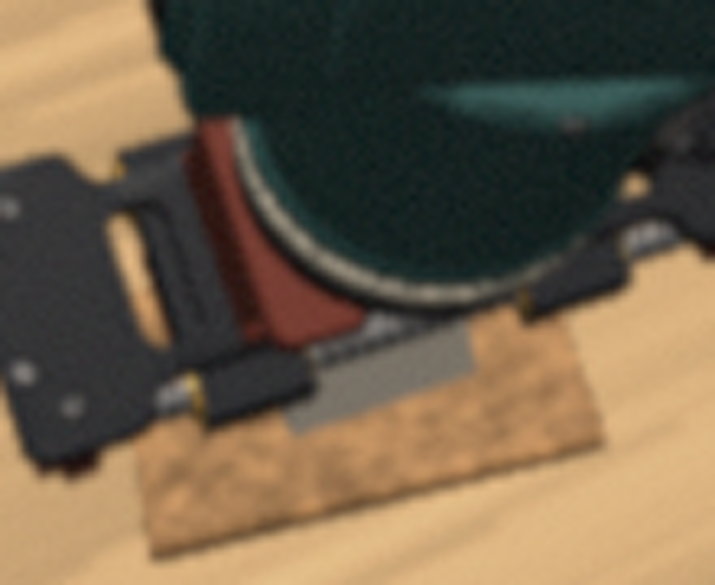

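The cup's rim edge, from (290,432) to (475,372), lies over the pad with margin on every side, and it's nearly touching. One more small step down.

Call:
arm_command(series=[[-0.001,0,0.001,0,0,0],[0,0,0,0,0,0],[0,0,0,0,0,0],[0,0,0,0,0,0],[0,0,0,0,0,0]])

```text
time: 21.65
tcp_pos: [513.2, -253.4, 14.4]
tool_rot: [-0.383, 0.062, 0.921, 0.026]
force: [0.3, -0.4, -1.2]
width: 0.543
gripper_force: 30.0
```

Call:
arm_command(series=[[-0.001,0,0.001,0,0,0],[0,0,0,0,0,0],[0,0,0,0,0,0],[0,0,0,0,0,0],[0,0,0,0,0,0]])

```text
time: 22.07
tcp_pos: [513.2, -253.5, 14.1]
tool_rot: [-0.383, 0.062, 0.921, 0.026]
force: [0.4, 0.2, 3.4]
width: 0.542
gripper_force: 30.2
```

It's in contact. I'll release, wait, then back off along the tool axis.

Call:
arm_command(series=[[0,0,0,0,0,0],[0,0,0,0,0,0],[0,0,0,0,0,0],[0,0,0,0,0,0],[0,0,0,0,0,0]], claw=0)

```text
time: 22.48
tcp_pos: [513.0, -253.4, 13.7]
tool_rot: [-0.383, 0.062, 0.921, 0.026]
force: [1.1, 0.3, 2.8]
width: 0.885
gripper_force: 1.3
```

Call:
arm_command(series=[[0,0,0,0,0,0],[0,0,0,0,0,0],[0,0,0,0,0,0],[0,0,-0.02,0,0,0],[0,0,-0.04,0,0,0]])

```text
time: 22.9
tcp_pos: [532.7, -255.6, 33.9]
tool_rot: [-0.385, 0.062, 0.921, 0.027]
force: [-0.5, 0.3, -0.0]
width: 1.001
gripper_force: 0.0
```

Call:
arm_command(series=[[0,0,-0.06,0,0,0],[0,0,-0.06,0,0,0],[0,0,-0.06,0,0,0],[0.04,0,-0.04,0,0,0],[0.04,0,-0.04,0,0,0]])

```text
time: 23.32
tcp_pos: [598.8, -264.6, 155.0]
tool_rot: [-0.383, 0.062, 0.922, 0.026]
force: [0.7, -0.5, -0.5]
width: 1.0
gripper_force: 0.0
```

Call:
arm_command(series=[[0.04,0.04,-0.04,0,0,0],[0.04,0.04,-0.04,0,0,0],[0,0.07,0,0,0,0],[0,0.07,0,0,0,0],[0,0.07,0,0,0,0]])

```text
time: 23.73
tcp_pos: [618.0, -120.0, 212.4]
tool_rot: [-0.381, 0.062, 0.922, 0.026]
force: [0.2, 0.1, 0.0]
width: 1.0
gripper_force: 0.0
```

Run:
```python
from kin import *
from cell import optics
s,R=st()
a=optics.get_image("scene")["img"]; d=optics.get_image("top"); P=cloud(d); Z=P[...,2]
cv2.imwrite("pics/fin.png",np.hstack([a,d["img"]])[:,:,::-1][:, ::1][100:320,80:860])
m=(Z>50)&(Z<64); m[:190]=0; m[275:]=0; m[:,:360]=0; m[:,450:]=0
Q=P[m]; print(len(Q), cv2.minAreaRect(Q[:,:2].astype(np.float32)) if len(Q) else 0, np.median(Q[:,2]) if len(Q) else 0)
```

```text
t 23.7333 tcp [ 617.9769 -120.0113  212.3866] j [-0.2515  0.9011  0.7905 -0.104   2.2287 -1.717 ] F [0.1524 0.0613 0.0084] w 87.96497775740245 gf 0.0
x [-0.7012  0.0954  0.7066] y [ 0.1347  0.9909 -0.0001] z [-0.7001  0.0951 -0.7076]
0 0 0
```

View pics/fin.png

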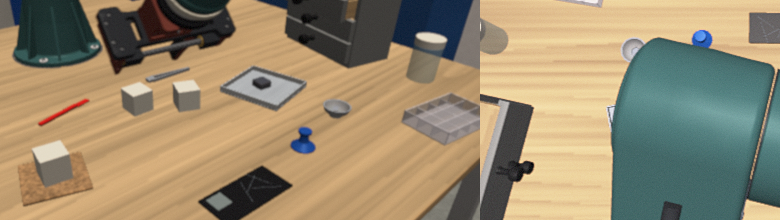

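The cup stands mouth down on the pad at (52,163), with its base inside the pad's edges. The module is in the tray at (262,82), and the sucker and panel haven't moved.

```bash
python3 -c "
from cell import bot
print(bot.finish_job())"
```

```text
the job is handed in; nothing more can be done
None
```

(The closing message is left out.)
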